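# Close the batch at the stamping bench

### The arm

A 7-joint arm with a two-finger parallel gripper is mounted at the origin on the work surface. World frame = base frame: x ahead of the robot, y to its left, z up, the work surface at z = 0. Lengths are in m, angles in rad, forces in N, time in s.
With the tool pointing down it reaches from about 0.425 to 0.875 m from the base axis. Payload 4.7 kg.
Tool frame: the origin (TCP) lies on the centre line of the jaws, within the pads' length; the fingertips stand 17 mm ahead of it and the grasp point (between the pads) lies 2 mm behind it; z points along the fingers, y is the line along which they close (so a half turn about z gives the same grasp; the last joint's range is limited). The gripper opens to 85 mm and grips with 20 to 120 N. Pads are 22 mm wide; open, the fingers measure 114 mm over their backs; the gripper's body (76 mm by 85 mm) begins 54 mm behind the grasp point. The pads swing forward as they close: fully open they stand 13 mm farther back than shut.
Start: joints at [-1.113, 0.321, -0.07, 1.45, 0.023, 1.371, -0.057], TCP at [0.279, 0.587, 0.248] pointing down, gripper open.
Joint ranges: [-2.86, 2.86], [-0.3, 2.09], [-1.38, 1.24], [0.06, 2.45], [-1.56, 4.7], [0.09, 2.05], [-2.69, 2.69]. Speed limits (rad/s): [2.57, 2.57, 3.14, 3.14, 3.14, 3.14, 3.14].

### API

Orientations are given as a unit quaternion [w, x, y, z].
In Python, from bench import monitor, camera, hand_in gives the robot as it stands.
- The arm moves only by the tool apply_moves, never from a script. Its argument "moves" is a list of rows, each an object with "fingers": the opening, from 0 (shut) to 1 (fully open); "offset": the shift along the world's x, y, z in m, a list of three; "rot": the turn, a rotation vector about the world's x, y, z in rad, a list of three. In form: [{"fingers": fingers, "offset": [dx, dy, dz], "rot": [rx, ry, rz]}, ...]. A call has exactly 10 rows; each row is the pose to reach, as a shift and turn from the pose commanded when the call began; what a row does not reach only later rows make up. A row lasts 1/8 s, in which the tool goes at most 62.5 mm and 10.7 degrees, less where a joint would pass 70% of its speed; a pose out of reach is approached as far as the arm can. A call with a gripper value outside its range is refused whole. The fingers move at their own pace and stop on an object; "squeeze" is the grip in N (left out, the last holds). Time passes only in rows, so rows that repeat a pose let the fingers close, or fill a call up. It gives the time, the measured TCP pose, the force, the opening and the grip force at its end, in the units of the state.
- monitor.read_state(): the state, without advancing time (a new reading comes with each control period).
- camera(name): name is "scene" or "top"; returns a dict with "frame" (384x512x3 uint8, red, green, blue), "fx", "fy", "cx", "cy" (pixels), "eye" and "rotation" of the camera in the world. Camera axes: x right, y up, looking along -z (the intrinsics and any distortion apply to the point x, -y, -z); pixel columns grow to the right and rows downward; lengths in m; the calibration is good to about 2 mm. A picture is of the moment at which its call begins. There is no depth.
- hand_in(): hands the job in; it is judged then, once.
The state is a dict: "time_s": time; "joint_positions": joint angles; "dq": joint speeds; "joint_torque": joint torques, N m; "eef_pos": TCP position; "orientation": TCP orientation; "contact_force": force on the tool from outside, world axes, zero at the start; "torque": the same for the moment, N m; "width": finger opening in m; "finger_force": force on a finger pad.
Only numpy, scipy, OpenCV 4.12 (cv2) and the standard library are available. Lean on these libraries where they do the work, as an engineer would, in place of code of your own. Each camera call takes 0.05 s, during which the arm holds its last target. There are 200 camera calls.

### The job

The batch is finished: hang every steel saddle astride the drying rail, clear of the bench and each legs down on either side of the bar, and nest all the empty parts dishes into one upright stack on the bench. Once all that is done, push the card punch's lever all the way down to its stop for a moment to mark the batch card, and let it come back up. Leave the bottle, the box of clips and the carton where they are.

Things in the scene. Friction and masses are not known exactly. Their poses are not given: they have to be found in the camera images.
- saddle0: One of up to four identical bare steel pipe saddles (arched straps, a wide upside-down U): 50 mm wide outside along its x, 36 mm deep along y, 60 mm high, strap 3 mm thick; straight legs 35 mm high under a half-round arch of 25 mm outer radius. Stands on its legs, 0.12 kg. Origin between the leg ends at the bottom, z up through the crown. None if absent.
- saddle0_crown (a point): Inside of that saddle's arch at its highest point, 57 mm above the leg ends, 3 mm under the top of the strap. Axes as the saddle's.
- saddle1: One of up to four identical bare steel pipe saddles (arched straps, a wide upside-down U): 50 mm wide outside along its x, 36 mm deep along y, 60 mm high, strap 3 mm thick; straight legs 35 mm high under a half-round arch of 25 mm outer radius. Stands on its legs, 0.12 kg. Origin between the leg ends at the bottom, z up through the crown. None if absent.
- saddle1_crown (a point): Inside of that saddle's arch at its highest point, 57 mm above the leg ends, 3 mm under the top of the strap. Axes as the saddle's.
- saddle2: One of up to four identical bare steel pipe saddles (arched straps, a wide upside-down U): 50 mm wide outside along its x, 36 mm deep along y, 60 mm high, strap 3 mm thick; straight legs 35 mm high under a half-round arch of 25 mm outer radius. Stands on its legs, 0.12 kg. Origin between the leg ends at the bottom, z up through the crown. None if absent.
- saddle2_crown (a point): Inside of that saddle's arch at its highest point, 57 mm above the leg ends, 3 mm under the top of the strap. Axes as the saddle's.
- saddle3: One of up to four identical bare steel pipe saddles (arched straps, a wide upside-down U): 50 mm wide outside along its x, 36 mm deep along y, 60 mm high, strap 3 mm thick; straight legs 35 mm high under a half-round arch of 25 mm outer radius. Stands on its legs, 0.12 kg. Origin between the leg ends at the bottom, z up through the crown. None if absent.
- saddle3_crown (a point): Inside of that saddle's arch at its highest point, 57 mm above the leg ends, 3 mm under the top of the strap. Axes as the saddle's.
- dish0: One of up to four identical round aluminium parts dishes, open on top: rim 62 mm outside diameter, 44 mm high, foot 36 mm diameter, conical side, then a 5 mm high upright rim; wall 2.2 mm, floor 18 mm thick, so a nested dish sits 18 mm higher than the one it is in. 0.12 kg, empty. Origin at the centre of the underside, z up. None if absent.
- dish1: One of up to four identical round aluminium parts dishes, open on top: rim 62 mm outside diameter, 44 mm high, foot 36 mm diameter, conical side, then a 5 mm high upright rim; wall 2.2 mm, floor 18 mm thick, so a nested dish sits 18 mm higher than the one it is in. 0.12 kg, empty. Origin at the centre of the underside, z up. None if absent.
- dish2: One of up to four identical round aluminium parts dishes, open on top: rim 62 mm outside diameter, 44 mm high, foot 36 mm diameter, conical side, then a 5 mm high upright rim; wall 2.2 mm, floor 18 mm thick, so a nested dish sits 18 mm higher than the one it is in. 0.12 kg, empty. Origin at the centre of the underside, z up. None if absent.
- dish3: One of up to four identical round aluminium parts dishes, open on top: rim 62 mm outside diameter, 44 mm high, foot 36 mm diameter, conical side, then a 5 mm high upright rim; wall 2.2 mm, floor 18 mm thick, so a nested dish sits 18 mm higher than the one it is in. 0.12 kg, empty. Origin at the centre of the underside, z up. None if absent.
- rail_mid (a point): Middle of the horizontal round steel bar of the drying rail: bar 16 mm diameter, 320 mm long along this frame's y, axis 150 mm above the bench, on two 16 mm end posts fixed to the bench (feet 70 mm diameter). x is level across the bar, z up. This point lies on the bar's axis.
- punch: Green bench card punch, fixed: base plate 170 x 90 mm, 22 mm high, reaching from 130 mm in front (-x) to 40 mm behind the origin; upright cheeks 157 mm high at the back. Origin on the bench right under the lever's hinge, which lies 140 mm above it and turns about the punch's y. The lever points to the punch's -x.
- punch_grip (a point): Centre of the lever's black round cross handle (22 mm diameter, 70 mm long along the punch's y), 200 mm from the hinge. At rest the lever rises 0.40 rad above level; at its stop it points 0.15 rad below level, so the handle's centre goes from 218 mm to 110 mm above the bench.
- punch_lever (a joint): Angle of the punch's sprung lever, rad: 0 at rest (up), 0.55 at its lower stop. A spring brings it back; some 5 N at the handle starts it, about 8 N holds it at the stop.
- bottle: Bystander: small black bottle, 40 mm diameter, 85 mm high, standing. Origin under its centre.
- clip_box: Bystander: open shallow cardboard box of small clips, 100 x 140 x 45 mm. Origin under its centre.
- carton: Bystander: closed white carton, 80 x 120 x 50 mm. Origin under its centre.
Things that resemble listed ones, but are neither listed nor needed, are in the scene too. Leave any pink or red look-alike of the dish2 alone.

How it is judged:
On the way, in this order (a step that is already met when the one before it is completed fails the run):
1. every saddle hangs on the rail and all dishes are nested in one stack (x of saddle0_crown in the frame of rail_mid between -0.016 and 0.016 m and y of saddle0_crown in the frame of rail_mid between -0.152 and 0.152 m and z of saddle0_crown in the frame of rail_mid between 0.003 and 0.014 m and angle between each of saddle0, saddle1, saddle2, saddle3's own z axis and vertical below 0.4 rad and x of saddle1_crown in the frame of rail_mid between -0.016 and 0.016 m and y of saddle1_crown in the frame of rail_mid between -0.152 and 0.152 m and z of saddle1_crown in the frame of rail_mid between 0.003 and 0.014 m and x of saddle2_crown in the frame of rail_mid between -0.016 and 0.016 m and y of saddle2_crown in the frame of rail_mid between -0.152 and 0.152 m and z of saddle2_crown in the frame of rail_mid between 0.003 and 0.014 m and x of saddle3_crown in the frame of rail_mid between -0.016 and 0.016 m and y of saddle3_crown in the frame of rail_mid between -0.152 and 0.152 m and z of saddle3_crown in the frame of rail_mid between 0.003 and 0.014 m and horizontal distance between dish0 and dish1 below 0.008 m and horizontal distance between each of dish0, dish1 and dish2 below 0.008 m and horizontal distance between each of dish0, dish1, dish2 and dish3 below 0.008 m and angle between each of dish0, dish1, dish2, dish3's own z axis and vertical below 0.12 rad and height (world z) of each of dish0, dish1, dish2, dish3 below 0.06 m), for 0.3 s.
2. the punch lever is pushed to its stop (value of joint punch_lever above 0.5 rad), for 0.1 s.
3. the punch lever has come back up (value of joint punch_lever below 0.06 rad), for 0.2 s.
At the end, for the whole second after the job is handed in: Every saddle present hangs astride the bar (crown within 16 mm across it and resting on it, between the posts, tilt under 0.4 rad); all dishes present form one stack (axes within 8 mm, tilt under 0.12 rad, none above 60 mm); all at rest; lever back up (under 0.06 rad) (all of step 1 and linear speed of each of saddle0, saddle1, saddle2, saddle3, dish0, dish1, dish2, dish3 below 0.03 m/s and value of joint punch_lever below 0.06 rad); the robot touches nothing.
It fails at once if the bottle is disturbed (moved more than 30 mm) (distance of bottle from where it was at the start of the episode above 0.03 m).
It fails at once if the box of clips is disturbed (moved more than 30 mm) (distance of clip_box from where it was at the start of the episode above 0.03 m).
It fails at once if the carton is disturbed (moved more than 30 mm) (distance of carton from where it was at the start of the episode above 0.03 m).
Of saddle0, saddle1, saddle2, saddle3 only 3 to 4 are there at a start; the rules pass over those that are not, and their reading is None.
Of dish0, dish1, dish2, dish3 only 3 to 4 are there at a start; the rules pass over those that are not, and their reading is None.
At some moment in a run one of dish0, dish1, dish2, dish3 may be knocked a few centimetres aside while the robot is not near it.
It also fails if it takes over 208 s, if anything falls off the work surface, if the arm or the gripper's body presses on something with over 40 N, if the wrist force passes 120 N, or if a joint passes its speed limit or range.

## Working session

There is one attempt and no reset: what is moved stays moved. The work goes in short steps, Python scripts to look and compute and a tool call to move; the robot and the scene stay as the last step left them, time stands still between calls to the robot, and variables do not carry over. Pictures are saved under pics/ and viewed, at most 14 in all, crops included, and the job is handed in when it is done.

Besides the shell and the picture viewer there is one more tool, called after "Emit:" by a JSON object that holds its "name" and its "arguments". apply_moves: Moves the arm, as the interface text tells. Its arguments: {"type":"object","properties":{"moves":{"type":"array"},"squeeze":{"type":"number"}},"required":["moves"]}

```bash
ls; mkdir -p pics; cat > h.py <<'E'
import numpy as np, cv2, json
from bench import monitor, camera, hand_in
def shot(n,f):
    c=camera(n); cv2.imwrite(f'pics/{f}.png',c['frame'][:,:,::-1])
    np.savez(f'pics/{f}.npz',**{k:np.array(v) for k,v in c.items()}); return c
def ld(f): return dict(np.load(f'pics/{f}.npz',allow_pickle=True))
def ray(c,u,v):
    d=np.array([(u-c['cx'])/c['fx'],-(v-c['cy'])/c['fy'],-1.]); return np.array(c['rotation'])@d
def onz(c,u,v,z):
    d=ray(c,u,v); e=np.array(c['eye']); return e+d*(z-e[2])/d[2]
def proj(c,p):
    q=np.array(c['rotation']).T@(np.array(p)-c['eye']); return c['cx']+c['fx']*q[0]/-q[2], c['cy']-c['fy']*q[1]/-q[2]
def tri(c1,p1,c2,p2):
    d1,d2=ray(c1,*p1),ray(c2,*p2); e1,e2=np.array(c1['eye']),np.array(c2['eye'])
    t=np.linalg.lstsq(np.c_[d1,-d2],e2-e1,rcond=None)[0]; a,b=e1+t[0]*d1,e2+t[1]*d2
    return (a+b)/2,np.linalg.norm(a-b)
E
python3 - <<'E'
from h import *
for n in('top','scene'):
    c=shot(n,n+'0'); print({k:np.round(v,3) if k!='frame' else 0 for k,v in c.items()})
    cv2.imwrite(f'pics/{n}0b.png',cv2.resize(c['frame'][:,:,::-1],(800,600),interpolation=cv2.INTER_CUBIC))
print(monitor.read_state())
E
```

```text
pics
{'frame': 0, 'fx': np.float64(435.68), 'fy': np.float64(435.68), 'cx': np.float64(254.385), 'cy': np.float64(199.752), 'eye': array([ 0.466, -0.04 ,  1.482]), 'rotation': array([-0.705, -0.018,  0.032,  0.708])}
{'frame': 0, 'fx': np.float64(383.608), 'fy': np.float64(383.608), 'cx': np.float64(252.295), 'cy': np.float64(194.314), 'eye': array([0.921, 0.592, 0.995]), 'rotation': array([0.25 , 0.086, 0.348, 0.899])}
{'time_s': 0.1, 'joint_positions': array([-1.11290324,  0.32175915, -0.07006807,  1.45157856,  0.02258671,
        1.37078432, -0.05688819]), 'dq': array([ 0.00152254, -0.00147228,  0.0018075 , -0.00192901, -0.00129996,
       -0.00117909,  0.00013656]), 'joint_torque': array([ 5.85720463e-04, -4.94876003e+01, -3.83392861e-01, -3.15210056e+01,
        1.30396272e-02,  7.45578756e-03,  2.18479038e-06]), 'eef_pos': array([0.27893959, 0.58659812, 0.2473132 ]), 'orientation': array([-1.49657866e-04,  2.20069354e-01,  9.75483839e-01, -8.58528932e-04]), 'contact_force': array([-0.72024359, -0.07469561,  0.93084058]), 'torque': array([-0.01161574, -0.02691379,  0.07706396]), 'finger_force': 0.0, 'width': 0.08525721343459161}
```

```bash
cat >> h.py <<'E'
from scipy.spatial.transform import Rotation as R
def Rm(c): return R.from_quat(np.array(c['rotation']),scalar_first=True).as_matrix()
def ray(c,u,v): return Rm(c)@np.array([(u-c['cx'])/c['fx'],-(v-c['cy'])/c['fy'],-1.])
def proj(c,p):
    q=Rm(c).T@(np.array(p)-c['eye']); return np.round([c['cx']+c['fx']*q[0]/-q[2], c['cy']-c['fy']*q[1]/-q[2]],1)
E
python3 - <<'E'
from h import *
for n in('top0','scene0'):
    c=ld(n); print(proj(c,[.279,.587,.247]),proj(c,[0,0,0]),proj(c,[.6,0,0]))
E
```

```text
[ 19.4 299. ] [234.1 371.2] [233.9 190.9]
[533.7 317.3] [393.2 175.6] [250.3 248. ]
```

View pics/top0b.png

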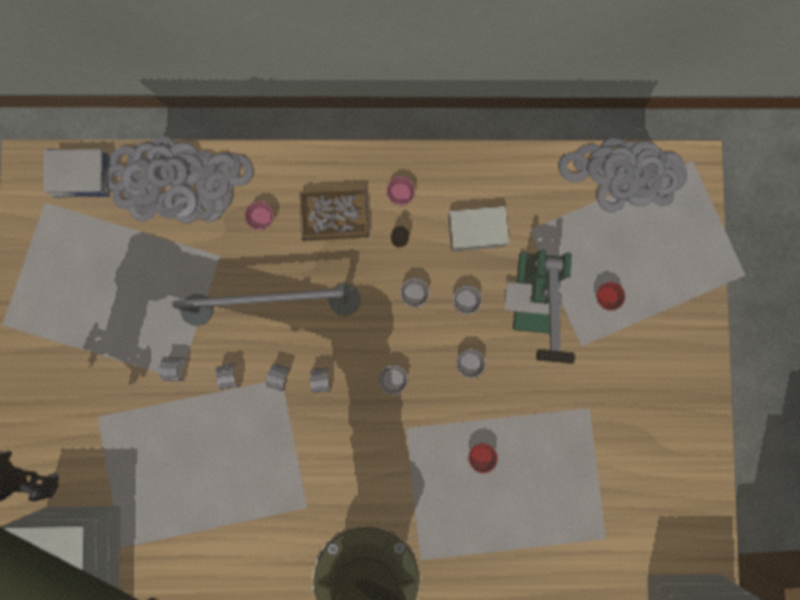

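View pics/scene0b.png

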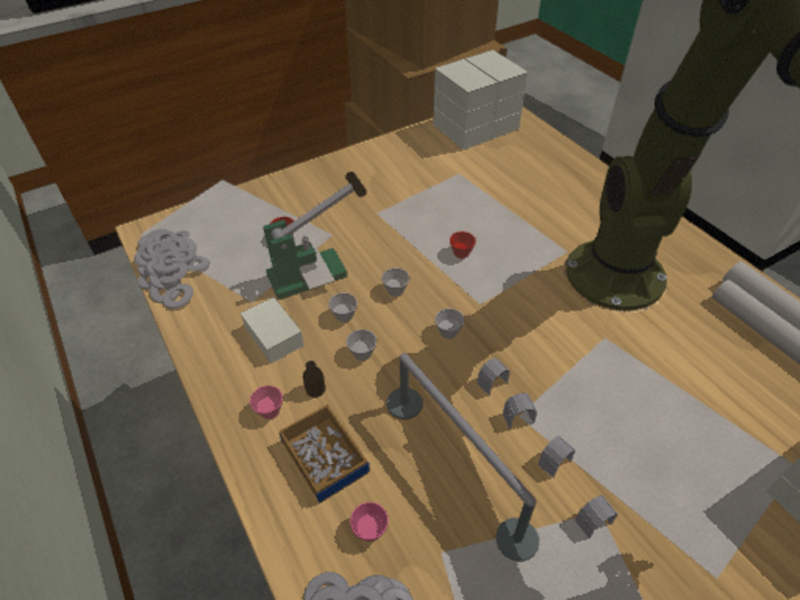

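```bash
python3 - <<'E'
from h import *
def crop(f,x,y,w,h,s,o):
    im=cv2.imread(f'pics/{f}.png')[y:y+h,x:x+w]; im=cv2.resize(im,None,fx=s,fy=s,interpolation=cv2.INTER_CUBIC)
    im=cv2.convertScaleAbs(im,alpha=1.5)
    for i in range(0,w,10): cv2.putText(im,str(x+i),(i*s,8),0,.3,(0,255,255)) if i%20==0 else 0; cv2.line(im,(i*s,0),(i*s,3),(0,255,255))
    for j in range(0,h,10): cv2.putText(im,str(y+j),(0,j*s+4),0,.3,(0,255,255)); 
    cv2.imwrite(f'pics/{o}.png',im)
crop('top0',95,178,132,80,6,'c1')
crop('top0',225,165,145,85,5,'c2')
crop('scene0',215,160,185,140,4,'c3')
E
```

```text
(no output)
```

View pics/c1.png

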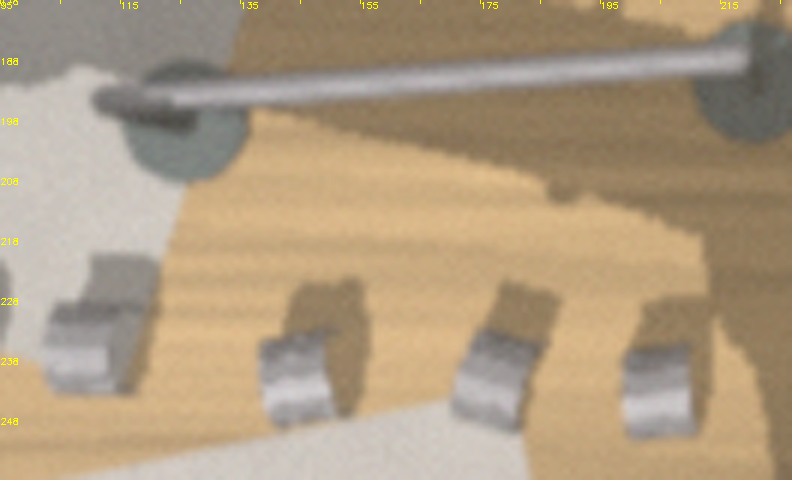

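View pics/c2.png

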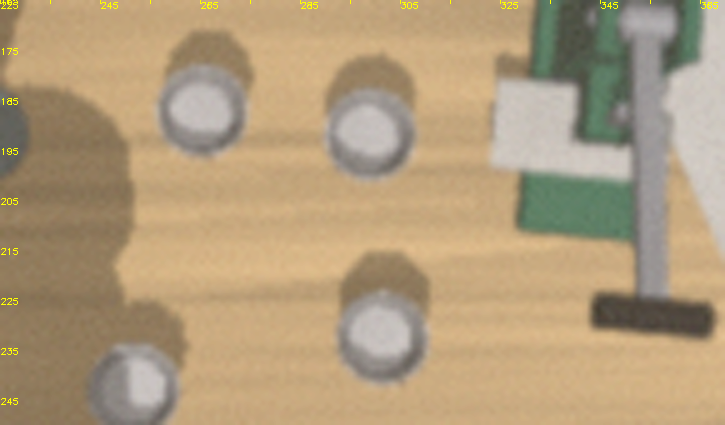

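View pics/c3.png

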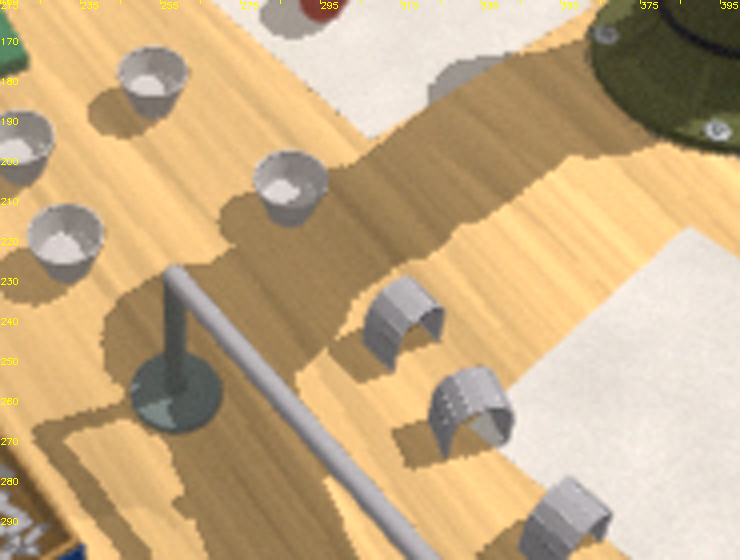

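```bash
python3 - <<'E'
from h import *
c=ld('top0'); s=ld('scene0')
P=lambda x,y:(95+x/6,178+y/6)
S=dict(A=[(50,305),(115,303),(108,392),(48,391)],B=[(262,343),(322,332),(333,415),(275,425)],C=[(486,330),(545,342),(520,430),(452,415)],D=[(623,348),(690,345),(696,434),(630,437)])
for k,v in S.items():
    q=np.array([onz(c,*P(*p),.035)[:2] for p in v]); m=q.mean(0)
    ax=(q[0]+q[1]-q[2]-q[3])/2; ay=(q[0]+q[3]-q[1]-q[2])/2
    print(k,m.round(4),'len',np.linalg.norm(ax).round(4),np.linalg.norm(ay).round(4),'yaw',np.arctan2(ax[1],ax[0]).round(3),np.arctan2(-ay[0],ay[1]).round(3),'scene crown',proj(s,[*m,.06]))
for i,(x,y) in enumerate([(203,110),(371,133),(383,336),(134,387)]):
    m=onz(c,225+x/5,165+y/5,.044); print('dish',i,m.round(4),'scene rim',proj(s,m))
a,b=onz(c,*P(97,100),.15),onz(c,*P(748,57),.15); print('rail',a,b,np.linalg.norm(a-b),proj(s,a),proj(s,b))
f=onz(c,*P(185,120),0),onz(c,*P(755,82),0); print('feet',f)
print('grip',onz(c,225+653/5,165+314/5,.218),'hinge',onz(c,225+648/5,165+20/5,.14))
h=onz(c,225+653/5,165+314/5,.218);print(proj(s,h))
for n,x,y in(('bottle',400,236),('carton',478,228),('box',335,215)): print(n,onz(c,x*.64,y*.64,.05).round(3))
E
```

```text
A [0.4494 0.4116] len 0.0478 0.034 yaw -0.033 0.003 scene crown [385.8 326. ]
B [0.4319 0.2926] len 0.0457 0.0326 yaw 0.157 0.172 scene crown [359.  285.8]
C [0.431  0.1818] len 0.0498 0.0356 yaw -0.323 -0.214 scene crown [333.1 255.7]
D [0.4242 0.0946] len 0.0489 0.0365 yaw 0.076 0.04 scene crown [316.5 233.5]
dish 0 [ 0.6089 -0.1064  0.044 ] scene rim [230.5 217.4]
dish 1 [ 0.5932 -0.218   0.044 ] scene rim [218.8 193.3]
dish 2 [ 0.4588 -0.2243  0.044 ] scene rim [252.3 177.1]
dish 3 [ 0.4261 -0.0599  0.044 ] scene rim [286.6 203.9]
rail [0.57614943 0.36959796 0.15      ] [0.59719183 0.03938413 0.15      ] 0.33088359233932774 [340.4 322.2] [257.1 226.9]
feet (array([0.57701239, 0.36612406, 0.        ]), array([0.59763762, 0.0443727 , 0.        ]))
grip [ 0.47170063 -0.35965693  0.218     ] hinge [ 0.65496227 -0.38005204  0.14      ]
[227.2 117.3]
bottle [ 0.728 -0.075  0.05 ]
carton [ 0.745 -0.241  0.05 ]
box [0.774 0.063 0.05 ]
```

Emit:
{"name": "apply_moves", "arguments": {"moves": [{"fingers": 1,"offset": [0.035,-0.035,0],"rot": [0,0,-0.17]},{"fingers": 1,"offset": [0.07,-0.07,0],"rot": [0,0,-0.34]},{"fingers": 1,"offset": [0.105,-0.105,-0.02],"rot": [0,0,-0.51]},{"fingers": 1,"offset": [0.14,-0.14,-0.04],"rot": [0,0,-0.68]},{"fingers": 1,"offset": [0.17,-0.175,-0.06],"rot": [0,0,-0.85]},{"fingers": 1,"offset": [0.17,-0.175,-0.08],"rot": [0,0,-1.02]},{"fingers": 1,"offset": [0.17,-0.175,-0.1],"rot": [0,0,-1.142]},{"fingers": 1,"offset": [0.17,-0.175,-0.118],"rot": [0,0,-1.142]},{"fingers": 1,"offset": [0.17,-0.175,-0.118],"rot": [0,0,-1.142]},{"fingers": 1,"offset": [0.17,-0.175,-0.118],"rot": [0,0,-1.142]}], "squeeze": 40}}

```text
time_s: 1.35
eef_pos: [0.4493, 0.4124, 0.1309]
orientation: [0.0, 0.712, 0.702, 0.0]
contact_force: [-0.7, -0.3, 0.5]
width: 0.0851
finger_force: 0.0
```

Emit:
{"name": "apply_moves", "arguments": {"moves": [{"fingers": 1,"offset": [0,0,-0.035],"rot": [0,0,0]},{"fingers": 1,"offset": [0,0,-0.07],"rot": [0,0,0]},{"fingers": 1,"offset": [0,0,-0.09],"rot": [0,0,0]},{"fingers": 1,"offset": [0,0,-0.105],"rot": [0,0,0]},{"fingers": 1,"offset": [0,0,-0.105],"rot": [0,0,0]},{"fingers": 0.7,"offset": [0,0,-0.105],"rot": [0,0,0]},{"fingers": 0.4,"offset": [0,0,-0.105],"rot": [0,0,0]},{"fingers": 0.4,"offset": [0,0,-0.105],"rot": [0,0,0]},{"fingers": 0.4,"offset": [0,0,-0.105],"rot": [0,0,0]},{"fingers": 0.4,"offset": [0,0,-0.105],"rot": [0,0,0]}]}}

```text
time_s: 2.6
eef_pos: [0.4499, 0.4129, 0.0268]
orientation: [-0.0, 0.712, 0.702, 0.001]
contact_force: [-1.6, 0.6, 6.1]
width: 0.0495
finger_force: 42.2
```

Emit:
{"name": "apply_moves", "arguments": {"moves": [{"fingers": 0.4,"offset": [0,0,0.05],"rot": [0,0,0]},{"fingers": 0.4,"offset": [0,0,0.1],"rot": [0,0,0]},{"fingers": 0.4,"offset": [0,0,0.15],"rot": [0,0,0]},{"fingers": 0.4,"offset": [0.02,-0.02,0.185],"rot": [0,0,0.04]},{"fingers": 0.4,"offset": [0.06,-0.045,0.185],"rot": [0,0,0.08]},{"fingers": 0.4,"offset": [0.1,-0.07,0.185],"rot": [0,0,0.08]},{"fingers": 0.4,"offset": [0.131,-0.09,0.185],"rot": [0,0,0.08]},{"fingers": 0.4,"offset": [0.131,-0.09,0.185],"rot": [0,0,0.08]},{"fingers": 0.4,"offset": [0.131,-0.09,0.185],"rot": [0,0,0.08]},{"fingers": 0.4,"offset": [0.131,-0.09,0.185],"rot": [0,0,0.08]}]}}

```text
time_s: 3.85
eef_pos: [0.5787, 0.3236, 0.21]
orientation: [-0.001, 0.683, 0.731, -0.0]
contact_force: [-0.2, -0.1, -1.4]
width: 0.0493
finger_force: 42.4
```

```bash
python3 - <<'E'
from h import *
im=shot('scene','s1')['frame'][:,:,::-1]; t=shot('top','t1')['frame'][:,:,::-1]
a=cv2.resize(im[190:340,240:400],None,fx=3.75,fy=3.75,interpolation=2)
cv2.imwrite('pics/v1.png',np.hstack([a[:560],]))
E
```

```text
(no output)
```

View pics/v1.png

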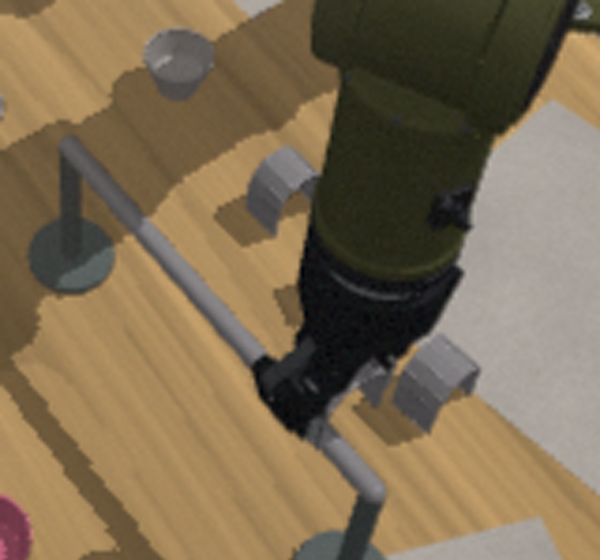

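Emit:
{"name": "apply_moves", "arguments": {"moves": [{"fingers": 0.4,"offset": [0,0,-0.03],"rot": [0,0,0]},{"fingers": 0.4,"offset": [0,0,-0.055],"rot": [0,0,0]},{"fingers": 0.4,"offset": [0,0,-0.072],"rot": [0,0,0]},{"fingers": 0.4,"offset": [0,0,-0.082],"rot": [0,0,0]},{"fingers": 0.4,"offset": [0,0,-0.082],"rot": [0,0,0]},{"fingers": 0.4,"offset": [0,0,-0.082],"rot": [0,0,0]},{"fingers": 0.7,"offset": [0,0,-0.082],"rot": [0,0,0]},{"fingers": 1,"offset": [0,0,-0.082],"rot": [0,0,0]},{"fingers": 1,"offset": [0,0,-0.082],"rot": [0,0,0]},{"fingers": 1,"offset": [0,0,-0.082],"rot": [0,0,0]}]}}

```text
time_s: 5.2
eef_pos: [0.5802, 0.3221, 0.1285]
orientation: [0.0, 0.684, 0.73, 0.0]
contact_force: [-0.6, 0.6, -0.4]
width: 0.0851
finger_force: 0.0
```

Emit:
{"name": "apply_moves", "arguments": {"moves": [{"fingers": 1,"offset": [0,0,0.05],"rot": [0,0,0]},{"fingers": 1,"offset": [0,0,0.09],"rot": [0,0,0]},{"fingers": 1,"offset": [-0.05,-0.01,0.09],"rot": [0,0,0.05]},{"fingers": 1,"offset": [-0.1,-0.02,0.07],"rot": [0,0,0.1]},{"fingers": 1,"offset": [-0.148,-0.029,0.03],"rot": [0,0,0.1]},{"fingers": 1,"offset": [-0.148,-0.029,-0.01],"rot": [0,0,0.1]},{"fingers": 1,"offset": [-0.148,-0.029,-0.05],"rot": [0,0,0.1]},{"fingers": 1,"offset": [-0.148,-0.029,-0.085],"rot": [0,0,0.1]},{"fingers": 1,"offset": [-0.148,-0.029,-0.103],"rot": [0,0,0.1]},{"fingers": 1,"offset": [-0.148,-0.029,-0.103],"rot": [0,0,0.1]}]}}

```text
time_s: 6.45
eef_pos: [0.4316, 0.2926, 0.0246]
orientation: [-0.0, 0.646, 0.763, -0.001]
contact_force: [0.9, 0.3, 0.5]
width: 0.0854
finger_force: 0.0
```

```bash
python3 - <<'E'
from h import *
im=shot('scene','s2')['frame'][:,:,::-1]
cv2.imwrite('pics/v2.png',cv2.resize(im[190:340,240:400],None,fx=3.75,fy=3.75,interpolation=2)[:600])
E
```

```text
(no output)
```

View pics/v2.png

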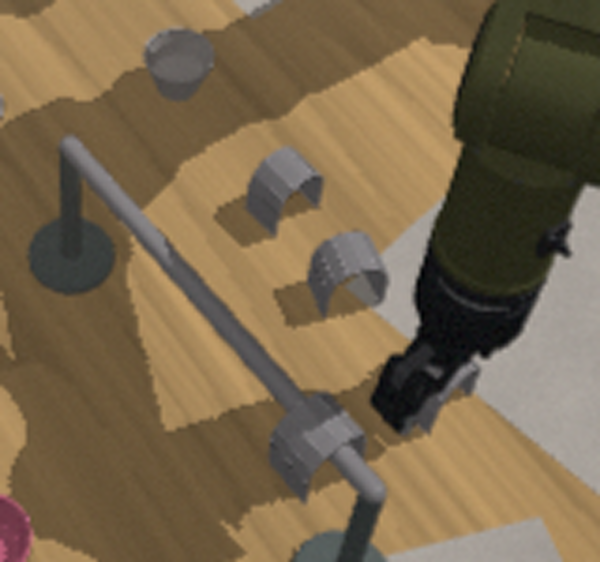

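Emit:
{"name": "apply_moves", "arguments": {"moves": [{"fingers": 0.7,"offset": [0,0,0],"rot": [0,0,0]},{"fingers": 0.4,"offset": [0,0,0],"rot": [0,0,0]},{"fingers": 0.4,"offset": [0,0,0],"rot": [0,0,0]},{"fingers": 0.4,"offset": [0,0,0],"rot": [0,0,0]},{"fingers": 0.4,"offset": [0,0,0.05],"rot": [0,0,0]},{"fingers": 0.4,"offset": [0,0,0.1],"rot": [0,0,0]},{"fingers": 0.4,"offset": [0,0,0.15],"rot": [0,0,-0.05]},{"fingers": 0.4,"offset": [0.02,-0.02,0.185],"rot": [0,0,-0.1]},{"fingers": 0.4,"offset": [0.07,-0.043,0.185],"rot": [0,0,-0.1]},{"fingers": 0.4,"offset": [0.12,-0.043,0.185],"rot": [0,0,-0.1]}]}}

```text
time_s: 7.75
eef_pos: [0.5539, 0.2477, 0.2117]
orientation: [0.001, 0.685, 0.729, 0.001]
contact_force: [0.0, 1.0, -0.4]
width: 0.0491
finger_force: 42.5
```

Emit:
{"name": "apply_moves", "arguments": {"moves": [{"fingers": 0.4,"offset": [0.032,0,0],"rot": [0,0,0]},{"fingers": 0.4,"offset": [0.032,0,0],"rot": [0,0,0]},{"fingers": 0.4,"offset": [0.032,0,-0.04],"rot": [0,0,0]},{"fingers": 0.4,"offset": [0.032,0,-0.065],"rot": [0,0,0]},{"fingers": 0.4,"offset": [0.032,0,-0.082],"rot": [0,0,0]},{"fingers": 0.4,"offset": [0.032,0,-0.082],"rot": [0,0,0]},{"fingers": 0.7,"offset": [0.032,0,-0.082],"rot": [0,0,0]},{"fingers": 1,"offset": [0.032,0,-0.082],"rot": [0,0,0]},{"fingers": 1,"offset": [0.032,0,-0.082],"rot": [0,0,0]},{"fingers": 1,"offset": [0.032,0,-0.082],"rot": [0,0,0]}]}}

```text
time_s: 9.0
eef_pos: [0.5842, 0.25, 0.1285]
orientation: [0.0, 0.684, 0.73, 0.0]
contact_force: [0.5, -0.1, -0.8]
width: 0.0855
finger_force: 0.0
```

Emit:
{"name": "apply_moves", "arguments": {"moves": [{"fingers": 1,"offset": [0,0,0.05],"rot": [0,0,0]},{"fingers": 1,"offset": [0,0,0.09],"rot": [0,0,0]},{"fingers": 1,"offset": [-0.05,-0.02,0.09],"rot": [0,0,-0.12]},{"fingers": 1,"offset": [-0.1,-0.045,0.07],"rot": [0,0,-0.24]},{"fingers": 1,"offset": [-0.153,-0.068,0.03],"rot": [0,0,-0.335]},{"fingers": 1,"offset": [-0.153,-0.068,-0.01],"rot": [0,0,-0.335]},{"fingers": 1,"offset": [-0.153,-0.068,-0.05],"rot": [0,0,-0.335]},{"fingers": 1,"offset": [-0.153,-0.068,-0.085],"rot": [0,0,-0.335]},{"fingers": 1,"offset": [-0.153,-0.068,-0.103],"rot": [0,0,-0.335]},{"fingers": 1,"offset": [-0.153,-0.068,-0.103],"rot": [0,0,-0.335]}]}}

```text
time_s: 10.25
eef_pos: [0.4301, 0.1814, 0.0242]
orientation: [-0.0, 0.796, 0.605, -0.002]
contact_force: [0.9, -1.0, 0.1]
width: 0.0853
finger_force: 0.0
```

Emit:
{"name": "apply_moves", "arguments": {"moves": [{"fingers": 0.7,"offset": [0,0,0],"rot": [0,0,0]},{"fingers": 0.4,"offset": [0,0,0],"rot": [0,0,0]},{"fingers": 0.4,"offset": [0,0,0],"rot": [0,0,0]},{"fingers": 0.4,"offset": [0,0,0],"rot": [0,0,0]},{"fingers": 0.4,"offset": [0,0,0.05],"rot": [0,0,0]},{"fingers": 0.4,"offset": [0,0,0.1],"rot": [0,0,0.11]},{"fingers": 0.4,"offset": [0,0,0.15],"rot": [0,0,0.22]},{"fingers": 0.4,"offset": [0.02,0,0.185],"rot": [0,0,0.335]},{"fingers": 0.4,"offset": [0.07,-0.002,0.185],"rot": [0,0,0.335]},{"fingers": 0.4,"offset": [0.12,-0.002,0.185],"rot": [0,0,0.335]}]}}

```text
time_s: 11.5
eef_pos: [0.5525, 0.1803, 0.2114]
orientation: [0.0, 0.683, 0.73, 0.001]
contact_force: [1.1, -0.4, -0.6]
width: 0.0494
finger_force: 42.8
```

Emit:
{"name": "apply_moves", "arguments": {"moves": [{"fingers": 0.4,"offset": [0.038,0,0],"rot": [0,0,0]},{"fingers": 0.4,"offset": [0.038,0,0],"rot": [0,0,0]},{"fingers": 0.4,"offset": [0.038,0,-0.04],"rot": [0,0,0]},{"fingers": 0.4,"offset": [0.038,0,-0.065],"rot": [0,0,0]},{"fingers": 0.4,"offset": [0.038,0,-0.082],"rot": [0,0,0]},{"fingers": 0.4,"offset": [0.038,0,-0.082],"rot": [0,0,0]},{"fingers": 0.7,"offset": [0.038,0,-0.082],"rot": [0,0,0]},{"fingers": 1,"offset": [0.038,0,-0.082],"rot": [0,0,0]},{"fingers": 1,"offset": [0.038,0,-0.082],"rot": [0,0,0]},{"fingers": 1,"offset": [0.038,0,-0.082],"rot": [0,0,0]}]}}

```text
time_s: 12.75
eef_pos: [0.5892, 0.1801, 0.1285]
orientation: [0.0, 0.684, 0.73, 0.0]
contact_force: [0.2, 1.3, -0.2]
width: 0.0854
finger_force: 0.0
```

Emit:
{"name": "apply_moves", "arguments": {"moves": [{"fingers": 1,"offset": [0,0,0.05],"rot": [0,0,0]},{"fingers": 1,"offset": [0,0,0.09],"rot": [0,0,0]},{"fingers": 1,"offset": [-0.05,-0.025,0.09],"rot": [0,0,0]},{"fingers": 1,"offset": [-0.1,-0.05,0.07],"rot": [0,0,0]},{"fingers": 1,"offset": [-0.14,-0.07,0.05],"rot": [0,0,0]},{"fingers": 1,"offset": [-0.165,-0.085,0.01],"rot": [0,0,0]},{"fingers": 1,"offset": [-0.165,-0.085,-0.04],"rot": [0,0,0]},{"fingers": 1,"offset": [-0.165,-0.085,-0.08],"rot": [0,0,0]},{"fingers": 1,"offset": [-0.165,-0.085,-0.103],"rot": [0,0,0]},{"fingers": 1,"offset": [-0.165,-0.085,-0.103],"rot": [0,0,0]}]}}

```text
time_s: 14.0
eef_pos: [0.4227, 0.0944, 0.0241]
orientation: [-0.001, 0.684, 0.73, -0.002]
contact_force: [-0.0, -0.3, 0.2]
width: 0.0856
finger_force: 0.0
```

Emit:
{"name": "apply_moves", "arguments": {"moves": [{"fingers": 0.7,"offset": [0,0,0],"rot": [0,0,0]},{"fingers": 0.4,"offset": [0,0,0],"rot": [0,0,0]},{"fingers": 0.4,"offset": [0,0,0],"rot": [0,0,0]},{"fingers": 0.4,"offset": [0,0,0],"rot": [0,0,0]},{"fingers": 0.4,"offset": [0,0,0.05],"rot": [0,0,0]},{"fingers": 0.4,"offset": [0,0,0.1],"rot": [0,0,0]},{"fingers": 0.4,"offset": [0,0,0.15],"rot": [0,0,0]},{"fingers": 0.4,"offset": [0.02,0,0.185],"rot": [0,0,0]},{"fingers": 0.4,"offset": [0.07,0.01,0.185],"rot": [0,0,0]},{"fingers": 0.4,"offset": [0.12,0.015,0.185],"rot": [0,0,0]}]}}

```text
time_s: 15.25
eef_pos: [0.5457, 0.1111, 0.212]
orientation: [0.0, 0.683, 0.73, 0.002]
contact_force: [0.3, 0.3, 0.4]
width: 0.0495
finger_force: 42.4
```

Emit:
{"name": "apply_moves", "arguments": {"moves": [{"fingers": 0.4,"offset": [0.049,0,0],"rot": [0,0,0]},{"fingers": 0.4,"offset": [0.049,0,0],"rot": [0,0,0]},{"fingers": 0.4,"offset": [0.049,0,-0.04],"rot": [0,0,0]},{"fingers": 0.4,"offset": [0.049,0,-0.065],"rot": [0,0,0]},{"fingers": 0.4,"offset": [0.049,0,-0.082],"rot": [0,0,0]},{"fingers": 0.4,"offset": [0.049,0,-0.082],"rot": [0,0,0]},{"fingers": 0.7,"offset": [0.049,0,-0.082],"rot": [0,0,0]},{"fingers": 1,"offset": [0.049,0,-0.082],"rot": [0,0,0]},{"fingers": 1,"offset": [0.049,0,-0.082],"rot": [0,0,0]},{"fingers": 1,"offset": [0.049,0,-0.082],"rot": [0,0,0]}]}}

```text
time_s: 16.5
eef_pos: [0.5932, 0.1101, 0.1285]
orientation: [0.0, 0.684, 0.73, 0.0]
contact_force: [0.7, -0.5, -0.6]
width: 0.0856
finger_force: 0.0
```

Emit:
{"name": "apply_moves", "arguments": {"moves": [{"fingers": 1,"offset": [0,0,0.05],"rot": [0,0,0]},{"fingers": 1,"offset": [0,0,0.1],"rot": [0,0,0]},{"fingers": 1,"offset": [0,0,0.15],"rot": [0,0,0]},{"fingers": 1,"offset": [-0.05,0.04,0.17],"rot": [0,0,0]},{"fingers": 1,"offset": [-0.1,0.08,0.17],"rot": [0,0,0]},{"fingers": 1,"offset": [-0.15,0.12,0.17],"rot": [0,0,0]},{"fingers": 1,"offset": [-0.16,0.17,0.17],"rot": [0,0,0]},{"fingers": 1,"offset": [-0.16,0.2,0.17],"rot": [0,0,0]},{"fingers": 1,"offset": [-0.16,0.2,0.17],"rot": [0,0,0]},{"fingers": 1,"offset": [-0.16,0.2,0.17],"rot": [0,0,0]}]}}

```text
time_s: 17.75
eef_pos: [0.4336, 0.3089, 0.2982]
orientation: [0.0, 0.684, 0.729, -0.0]
contact_force: [0.2, -0.2, 0.6]
width: 0.0857
finger_force: 0.0
```

```bash
python3 - <<'E'
from h import *
s=shot('scene','s3')['frame'][:,:,::-1]; t=shot('top','t3')['frame'][:,:,::-1]
a=cv2.resize(s[150:350,190:390],None,fx=2.5,fy=2.5,interpolation=2)[:500]
b=cv2.resize(t[165:265,225:325],None,fx=3,fy=3,interpolation=2)
v=np.zeros((500,800,3),np.uint8); v[:,:500]=a; v[:300,500:]=b; cv2.imwrite('pics/v3.png',cv2.convertScaleAbs(v,alpha=1.4))
E
```

```text
(no output)
```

View pics/v3.png

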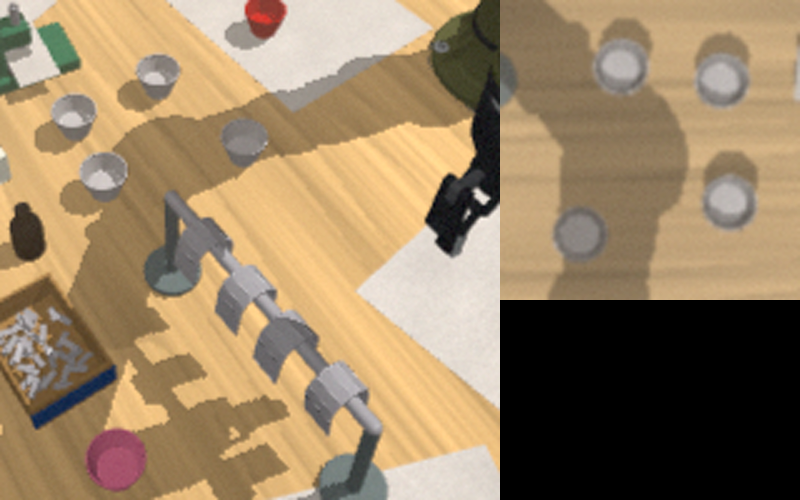

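Emit:
{"name": "apply_moves", "arguments": {"moves": [{"fingers": 1,"offset": [0,-0.05,0],"rot": [0,0,0]},{"fingers": 1,"offset": [0,-0.11,0],"rot": [0,0,0]},{"fingers": 1,"offset": [0,-0.17,-0.03],"rot": [0,0,0]},{"fingers": 1,"offset": [0,-0.23,-0.06],"rot": [0,0,0]},{"fingers": 1,"offset": [-0.003,-0.28,-0.09],"rot": [0,0,0]},{"fingers": 1,"offset": [-0.006,-0.33,-0.12],"rot": [0,0,0]},{"fingers": 1,"offset": [-0.006,-0.37,-0.15],"rot": [0,0,0]},{"fingers": 1,"offset": [-0.006,-0.37,-0.18],"rot": [0,0,0]},{"fingers": 1,"offset": [-0.006,-0.37,-0.19],"rot": [0,0,0]},{"fingers": 1,"offset": [-0.006,-0.37,-0.19],"rot": [0,0,0]}]}}

```text
time_s: 19.1
eef_pos: [0.4269, -0.06, 0.1083]
orientation: [-0.0, 0.684, 0.73, -0.0]
contact_force: [1.0, -0.3, 0.2]
width: 0.0853
finger_force: 0.0
```

Emit:
{"name": "apply_moves", "arguments": {"moves": [{"fingers": 1,"offset": [0,0,-0.03],"rot": [0,0,0]},{"fingers": 1,"offset": [0,0,-0.05],"rot": [0,0,0]},{"fingers": 1,"offset": [0,0,-0.063],"rot": [0,0,0]},{"fingers": 1,"offset": [0,0,-0.063],"rot": [0,0,0]},{"fingers": 0.8,"offset": [0,0,-0.063],"rot": [0,0,0]},{"fingers": 0.6,"offset": [0,0,-0.063],"rot": [0,0,0]},{"fingers": 0.6,"offset": [0,0,-0.063],"rot": [0,0,0]},{"fingers": 0.6,"offset": [0,0,-0.063],"rot": [0,0,0]},{"fingers": 0.6,"offset": [0,0,-0.063],"rot": [0,0,0]},{"fingers": 0.6,"offset": [0,0,-0.063],"rot": [0,0,0]}]}}

```text
time_s: 20.35
eef_pos: [0.4279, -0.0599, 0.0465]
orientation: [0.0, 0.684, 0.73, 0.001]
contact_force: [-1.8, 0.6, 4.4]
width: 0.0589
finger_force: 42.6
```

Emit:
{"name": "apply_moves", "arguments": {"moves": [{"fingers": 0.6,"offset": [0,0,0.02],"rot": [0,0,0]},{"fingers": 0.6,"offset": [0,0,0.05],"rot": [0,0,0]},{"fingers": 0.6,"offset": [0,0,0.08],"rot": [0,0,0]},{"fingers": 0.6,"offset": [0,0,0.11],"rot": [0,0,0]},{"fingers": 0.6,"offset": [0,0,0.13],"rot": [0,0,0]},{"fingers": 0.6,"offset": [0,0,0.13],"rot": [0,0,0]},{"fingers": 0.6,"offset": [0,0,0.13],"rot": [0,0,0]},{"fingers": 0.6,"offset": [0,0,0.13],"rot": [0,0,0]},{"fingers": 0.6,"offset": [0,0,0.13],"rot": [0,0,0]},{"fingers": 0.6,"offset": [0,0,0.13],"rot": [0,0,0]}]}}

```text
time_s: 21.6
eef_pos: [0.4269, -0.06, 0.175]
orientation: [-0.0, 0.684, 0.73, -0.0]
contact_force: [-0.2, -0.6, -0.4]
width: 0.0587
finger_force: 44.1
```

```bash
python3 - <<'E'
from h import *
c=shot('scene','s4'); s=c['frame'][:,:,::-1]
st=monitor.read_state(); print(st['eef_pos'],st['width'])
u,v=proj(c,st['eef_pos']); print(u,v)
u,v=int(u),int(v); a=s[v-45:v+30,u-50:u+50]; cv2.imwrite('pics/v4.png',cv2.convertScaleAbs(cv2.resize(a,None,fx=8,fy=8,interpolation=2),alpha=1.7))
E
```

```text
[ 0.42698193 -0.05996596  0.17507654] 0.059254492001762214
288.4 175.6
```

View pics/v4.png

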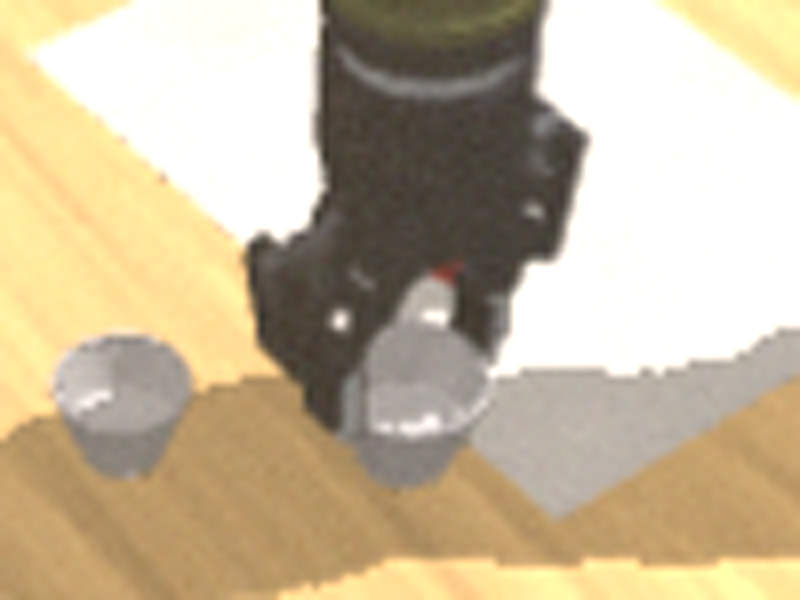

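Emit:
{"name": "apply_moves", "arguments": {"moves": [{"fingers": 0.6,"offset": [0.04,-0.01,0],"rot": [0,0,0]},{"fingers": 0.6,"offset": [0.09,-0.02,0],"rot": [0,0,0]},{"fingers": 0.6,"offset": [0.14,-0.035,0],"rot": [0,0,0]},{"fingers": 0.6,"offset": [0.182,-0.045,0],"rot": [0,0,0]},{"fingers": 0.6,"offset": [0.182,-0.045,0],"rot": [0,0,0]},{"fingers": 0.6,"offset": [0.182,-0.045,-0.03],"rot": [0,0,0]},{"fingers": 0.6,"offset": [0.182,-0.045,-0.06],"rot": [0,0,0]},{"fingers": 0.6,"offset": [0.182,-0.045,-0.08],"rot": [0,0,0]},{"fingers": 0.6,"offset": [0.182,-0.045,-0.08],"rot": [0,0,0]},{"fingers": 0.6,"offset": [0.182,-0.045,-0.08],"rot": [0,0,0]}]}}

```text
time_s: 22.9
eef_pos: [0.6097, -0.1051, 0.0965]
orientation: [0.001, 0.684, 0.73, 0.001]
contact_force: [0.2, 0.4, -0.5]
width: 0.0591
finger_force: 44.1
```

```bash
python3 - <<'E'
from h import *
c=shot('scene','s5'); s=c['frame'][:,:,::-1]
t=shot('top','t5')
u,v=map(int,proj(c,[.609,-.106,.06]))
a=s[v-40:v+35,u-40:u+40]; cv2.imwrite('pics/v5.png',cv2.convertScaleAbs(cv2.resize(a,None,fx=8,fy=8,interpolation=2),alpha=1.7)); print(u,v,monitor.read_state()['eef_pos'])
E
```

```text
230 214 [ 0.60999355 -0.10515767  0.09681442]
```

View pics/v5.png

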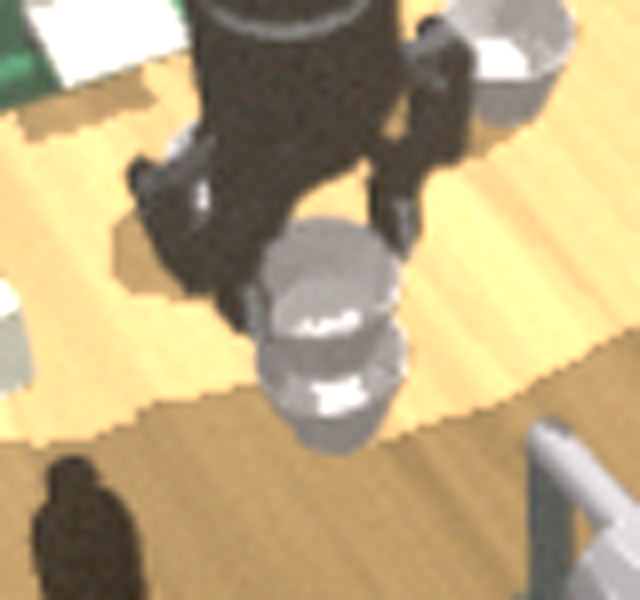

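```bash
python3 - <<'E'
from h import *
c=ld('s5'); print(onz(c,231.25,208.4,.095),onz(c,231.4,220,.044))
c=ld('s4'); print(onz(c,291,177.5,.173), onz(c,288.4-50+425/8,175.6-45.5+377/8,.173))
E
```

```text
[ 0.60691051 -0.0987728   0.095     ] [ 0.6115205  -0.09578405  0.044     ]
[ 0.42375008 -0.05089375  0.173     ] [ 0.42176032 -0.05101898  0.173     ]
```

Emit:
{"name": "apply_moves", "arguments": {"moves": [{"fingers": 0.6,"offset": [0.002,0.002,-0.01],"rot": [0,0,0]},{"fingers": 0.6,"offset": [0.002,0.002,-0.02],"rot": [0,0,0]},{"fingers": 0.6,"offset": [0.002,0.002,-0.028],"rot": [0,0,0]},{"fingers": 0.6,"offset": [0.002,0.002,-0.031],"rot": [0,0,0]},{"fingers": 0.6,"offset": [0.002,0.002,-0.031],"rot": [0,0,0]},{"fingers": 0.75,"offset": [0.002,0.002,-0.031],"rot": [0,0,0]},{"fingers": 0.9,"offset": [0.002,0.002,-0.031],"rot": [0,0,0]},{"fingers": 1,"offset": [0.002,0.002,-0.031],"rot": [0,0,0]},{"fingers": 1,"offset": [0.002,0.002,-0.01],"rot": [0,0,0]},{"fingers": 1,"offset": [0.002,0.002,0.04],"rot": [0,0,0]}]}}

```text
time_s: 24.25
eef_pos: [0.6097, -0.1025, 0.1351]
orientation: [-0.001, 0.684, 0.73, -0.001]
contact_force: [0.9, 0.9, 1.1]
width: 0.0855
finger_force: 0.0
```

Emit:
{"name": "apply_moves", "arguments": {"moves": [{"fingers": 1,"offset": [0,0,0.05],"rot": [0,0,0]},{"fingers": 1,"offset": [-0.05,0.05,0.1],"rot": [0,0,0]},{"fingers": 1,"offset": [-0.1,0.1,0.14],"rot": [0,0,0]},{"fingers": 1,"offset": [-0.14,0.14,0.16],"rot": [0,0,0]},{"fingers": 1,"offset": [-0.17,0.18,0.16],"rot": [0,0,0]},{"fingers": 1,"offset": [-0.17,0.23,0.16],"rot": [0,0,0]},{"fingers": 1,"offset": [-0.17,0.28,0.16],"rot": [0,0,0]},{"fingers": 1,"offset": [-0.17,0.33,0.16],"rot": [0,0,0]},{"fingers": 1,"offset": [-0.17,0.35,0.16],"rot": [0,0,0]},{"fingers": 1,"offset": [-0.17,0.35,0.16],"rot": [0,0,0]}]}}

```text
time_s: 25.5
eef_pos: [0.4412, 0.2473, 0.2958]
orientation: [0.001, 0.683, 0.73, -0.0]
contact_force: [-0.0, -0.5, -0.5]
width: 0.0854
finger_force: 0.0
```

```bash
cat >> h.py <<'E'
def circles(f):
    c=ld(f); x,y=240,160; g=cv2.cvtColor(c['frame'][y:265,x:320],cv2.COLOR_RGB2GRAY)
    g=cv2.GaussianBlur(cv2.resize(g,None,fx=6,fy=6,interpolation=cv2.INTER_CUBIC),(0,0),3)
    r=cv2.HoughCircles(g,cv2.HOUGH_GRADIENT,1.5,120,param1=60,param2=25,minRadius=46,maxRadius=66)
    for a,b,q in (r[0] if r is not None else []):
        u,v=x+(a+.5)/6-.5,y+(b+.5)/6-.5; print(f,np.round([u,v,q/6],1),'z.044',onz(c,u,v,.044)[:2].round(4),'z.062',onz(c,u,v,.062)[:2].round(4))
E
python3 - <<'E'
from h import *
circles('top0'); circles('t3'); shot('top','t6'); circles('t6')
c=shot('scene','s6'); s=c['frame'][:,:,::-1]; a=s[160:235,200:300]
cv2.imwrite('pics/v6.png',cv2.convertScaleAbs(cv2.resize(a,None,fx=8,fy=8,interpolation=2),alpha=1.7))
E
```

```text
(no output)
```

View pics/v6.png

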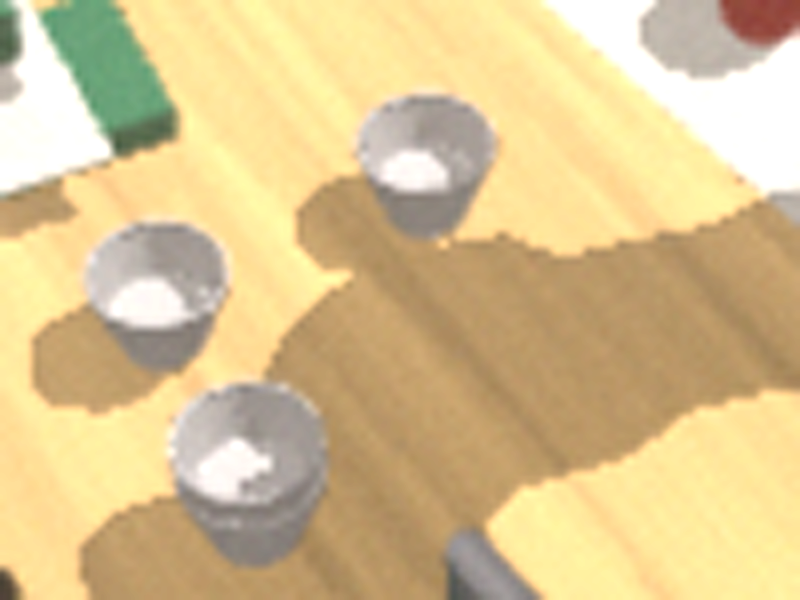

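```bash
cat >> h.py <<'E'
def blobs(f,z=.044):
    c=ld(f); x,y=240,165; k=cv2.resize(c['frame'][y:265,x:320],None,fx=4,fy=4,interpolation=cv2.INTER_CUBIC)
    m=(cv2.cvtColor(k,cv2.COLOR_RGB2HSV)[...,1]<60).astype(np.uint8)
    n,_,st,ce=cv2.connectedComponentsWithStats(m)
    for i in range(1,n):
        if st[i,4]>2000:
            bx=x+(st[i,0]+st[i,2]/2-.5)/4,y+(st[i,1]+st[i,3]/2-.5)/4
            print(f,np.round(bx,1),st[i,2:]/4,*[onz(c,*bx,zz)[:2].round(4) for zz in(.044,.062)])
E
python3 - <<'E'
from h import *
for f in('top0','t3','t6'): blobs(f)
E
```

```text
top0 [265.2 187. ] [  18.75   18.75 1101.  ] [ 0.6089 -0.1053] [ 0.6071 -0.1045]
top0 [299.  191.8] [  18.75   19.25 1107.5 ] [ 0.5927 -0.2173] [ 0.5911 -0.2151]
top0 [301.5 232.4] [  18.75   19.5  1114.75] [ 0.4582 -0.224 ] [ 0.4583 -0.2217]
top0 [251.6 243.1] [  18.5   19.5 1133.5] [ 0.4237 -0.0593] [ 0.4243 -0.0591]
t3 [265.1 187.1] [  19.   19. 1147.] [ 0.6084 -0.1049] [ 0.6067 -0.1041]
t3 [298.9 191.9] [  19.     19.   1108.75] [ 0.5923 -0.2169] [ 0.5907 -0.2147]
t3 [301.5 232.4] [  18.75   19.5  1117.25] [ 0.4582 -0.224 ] [ 0.4583 -0.2217]
t3 [251.6 243. ] [  18.5    18.75 1079.  ] [ 0.4241 -0.0593] [ 0.4247 -0.0591]
t6 [265.2 186.8] [  19.25   20.25 1222.75] [ 0.6097 -0.1053] [ 0.6079 -0.1045]
t6 [298.8 191.6] [  18.75   19.   1109.75] [ 0.5931 -0.2165] [ 0.5915 -0.2143]
t6 [301.5 232.5] [  18.75   19.25 1115.75] [ 0.4578 -0.224 ] [ 0.4579 -0.2217]
```

Emit:
{"name": "apply_moves", "arguments": {"moves": [{"fingers": 1,"offset": [0.015,-0.055,0],"rot": [0,0,0]},{"fingers": 1,"offset": [0.03,-0.11,0],"rot": [0,0,0]},{"fingers": 1,"offset": [0.05,-0.165,0],"rot": [0,0,0]},{"fingers": 1,"offset": [0.07,-0.22,0],"rot": [0,0,0]},{"fingers": 1,"offset": [0.09,-0.275,-0.02],"rot": [0,0,0]},{"fingers": 1,"offset": [0.11,-0.325,-0.04],"rot": [0,0,0]},{"fingers": 1,"offset": [0.13,-0.375,-0.06],"rot": [0,0,0]},{"fingers": 1,"offset": [0.145,-0.425,-0.08],"rot": [0,0,0]},{"fingers": 1,"offset": [0.152,-0.464,-0.11],"rot": [0,0,0]},{"fingers": 1,"offset": [0.152,-0.464,-0.15],"rot": [0,0,0]}]}}

```text
time_s: 26.85
eef_pos: [0.5913, -0.2249, 0.1463]
orientation: [0.002, 0.687, 0.726, -0.001]
contact_force: [-1.1, 0.7, -0.2]
width: 0.0854
finger_force: 0.0
```

Emit:
{"name": "apply_moves", "arguments": {"moves": [{"fingers": 1,"offset": [0,0,-0.03],"rot": [0,0,0]},{"fingers": 1,"offset": [0,0,-0.07],"rot": [0,0,0]},{"fingers": 1,"offset": [0,0,-0.09],"rot": [0,0,0]},{"fingers": 1,"offset": [0,0,-0.1],"rot": [0,0,0]},{"fingers": 1,"offset": [0,0,-0.1],"rot": [0,0,0]},{"fingers": 0.8,"offset": [0,0,-0.1],"rot": [0,0,0]},{"fingers": 0.6,"offset": [0,0,-0.1],"rot": [0,0,0]},{"fingers": 0.6,"offset": [0,0,-0.1],"rot": [0,0,0]},{"fingers": 0.6,"offset": [0,0,-0.1],"rot": [0,0,0]},{"fingers": 0.6,"offset": [0,0,-0.1],"rot": [0,0,0]}]}}

```text
time_s: 28.1
eef_pos: [0.5942, -0.2174, 0.047]
orientation: [0.001, 0.684, 0.73, 0.001]
contact_force: [-1.6, 0.3, 6.5]
width: 0.0588
finger_force: 43.6
```

Emit:
{"name": "apply_moves", "arguments": {"moves": [{"fingers": 0.6,"offset": [0,0,0.03],"rot": [0,0,0]},{"fingers": 0.6,"offset": [0,0,0.07],"rot": [0,0,0]},{"fingers": 0.6,"offset": [0,0,0.11],"rot": [0,0,0]},{"fingers": 0.6,"offset": [0.005,0.03,0.12],"rot": [0,0,0]},{"fingers": 0.6,"offset": [0.01,0.07,0.12],"rot": [0,0,0]},{"fingers": 0.6,"offset": [0.017,0.113,0.12],"rot": [0,0,0]},{"fingers": 0.6,"offset": [0.017,0.113,0.12],"rot": [0,0,0]},{"fingers": 0.6,"offset": [0.017,0.113,0.1],"rot": [0,0,0]},{"fingers": 0.6,"offset": [0.017,0.113,0.075],"rot": [0,0,0]},{"fingers": 0.6,"offset": [0.017,0.113,0.07],"rot": [0,0,0]}]}}

```text
time_s: 29.35
eef_pos: [0.6079, -0.1053, 0.1126]
orientation: [-0.001, 0.685, 0.729, -0.002]
contact_force: [-0.4, -0.1, -0.4]
width: 0.0592
finger_force: 43.8
```

Emit:
{"name": "apply_moves", "arguments": {"moves": [{"fingers": 0.6,"offset": [0,0,-0.01],"rot": [0,0,0]},{"fingers": 0.6,"offset": [0,0,-0.02],"rot": [0,0,0]},{"fingers": 0.6,"offset": [0,0,-0.03],"rot": [0,0,0]},{"fingers": 0.6,"offset": [0,0,-0.033],"rot": [0,0,0]},{"fingers": 0.6,"offset": [0,0,-0.033],"rot": [0,0,0]},{"fingers": 0.75,"offset": [0,0,-0.033],"rot": [0,0,0]},{"fingers": 0.9,"offset": [0,0,-0.033],"rot": [0,0,0]},{"fingers": 1,"offset": [0,0,-0.033],"rot": [0,0,0]},{"fingers": 1,"offset": [0,0,-0.015],"rot": [0,0,0]},{"fingers": 1,"offset": [0,0,0.035],"rot": [0,0,0]}]}}

```text
time_s: 30.6
eef_pos: [0.6085, -0.1035, 0.1498]
orientation: [-0.002, 0.684, 0.73, -0.002]
contact_force: [0.9, -0.5, 0.5]
width: 0.0855
finger_force: 0.0
```

```bash
python3 - <<'E'
from h import *
shot('top','t7'); blobs('t7')
E
```

```text
t7 [301.5 232.4] [  18.75   19.5  1118.  ] [ 0.4582 -0.224 ] [ 0.4583 -0.2217]
```

Emit:
{"name": "apply_moves", "arguments": {"moves": [{"fingers": 1,"offset": [0,0,0.03],"rot": [0,0,0]},{"fingers": 1,"offset": [-0.04,-0.03,0.03],"rot": [0,0,0]},{"fingers": 1,"offset": [-0.08,-0.06,0.03],"rot": [0,0,0]},{"fingers": 1,"offset": [-0.12,-0.09,0.02],"rot": [0,0,0]},{"fingers": 1,"offset": [-0.152,-0.119,0],"rot": [0,0,0]},{"fingers": 1,"offset": [-0.152,-0.119,-0.02],"rot": [0,0,0]},{"fingers": 1,"offset": [-0.152,-0.119,-0.05],"rot": [0,0,0]},{"fingers": 1,"offset": [-0.152,-0.119,-0.08],"rot": [0,0,0]},{"fingers": 1,"offset": [-0.152,-0.119,-0.1],"rot": [0,0,0]},{"fingers": 1,"offset": [-0.152,-0.119,-0.105],"rot": [0,0,0]}]}}

```text
time_s: 31.9
eef_pos: [0.4577, -0.2231, 0.0451]
orientation: [-0.0, 0.684, 0.73, -0.0]
contact_force: [-0.4, -0.1, 0.7]
width: 0.0855
finger_force: 0.0
```

```bash
python3 - <<'E'
from h import *
shot('top','t8'); blobs('t8')
c=shot('scene','s8'); s=c['frame'][:,:,::-1]; a=s[155:235,195:300]
cv2.imwrite('pics/v8.png',cv2.convertScaleAbs(cv2.resize(a,None,fx=7,fy=7,interpolation=2),alpha=1.7))
E
```

```text
t8 [265.2 185.2] [  19.25   19.75 1169.  ] [ 0.6147 -0.1053] [ 0.6128 -0.1045]
```

View pics/v8.png

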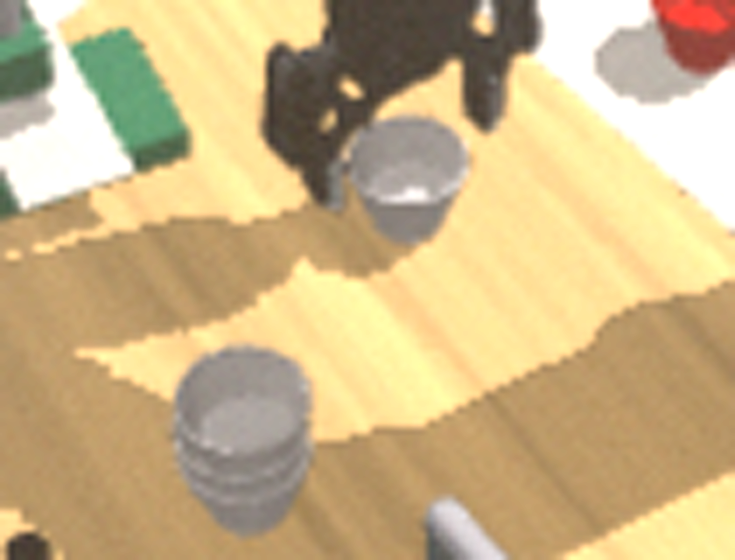

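Emit:
{"name": "apply_moves", "arguments": {"moves": [{"fingers": 0.8,"offset": [0,0,0],"rot": [0,0,0]},{"fingers": 0.6,"offset": [0,0,0],"rot": [0,0,0]},{"fingers": 0.6,"offset": [0,0,0],"rot": [0,0,0]},{"fingers": 0.6,"offset": [0,0,0],"rot": [0,0,0]},{"fingers": 0.6,"offset": [0,0,0.03],"rot": [0,0,0]},{"fingers": 0.6,"offset": [0,0,0.07],"rot": [0,0,0]},{"fingers": 0.6,"offset": [0,0,0.11],"rot": [0,0,0]},{"fingers": 0.6,"offset": [0.03,0.03,0.13],"rot": [0,0,0]},{"fingers": 0.6,"offset": [0.07,0.06,0.13],"rot": [0,0,0]},{"fingers": 0.6,"offset": [0.11,0.09,0.13],"rot": [0,0,0]}]}}

```text
time_s: 33.25
eef_pos: [0.5697, -0.1316, 0.1765]
orientation: [0.0, 0.684, 0.73, 0.001]
contact_force: [0.4, -0.3, -0.1]
width: 0.0593
finger_force: 44.6
```

Emit:
{"name": "apply_moves", "arguments": {"moves": [{"fingers": 0.6,"offset": [0.043,0.029,0],"rot": [0,0,0]},{"fingers": 0.6,"offset": [0.043,0.029,0],"rot": [0,0,0]},{"fingers": 0.6,"offset": [0.043,0.029,0],"rot": [0,0,0]},{"fingers": 0.6,"offset": [0.043,0.029,-0.02],"rot": [0,0,0]},{"fingers": 0.6,"offset": [0.043,0.029,-0.035],"rot": [0,0,0]},{"fingers": 0.6,"offset": [0.043,0.029,-0.045],"rot": [0,0,0]},{"fingers": 0.6,"offset": [0.043,0.029,-0.055],"rot": [0,0,0]},{"fingers": 0.6,"offset": [0.043,0.029,-0.065],"rot": [0,0,0]},{"fingers": 0.6,"offset": [0.043,0.029,-0.075],"rot": [0,0,0]},{"fingers": 0.6,"offset": [0.043,0.029,-0.075],"rot": [0,0,0]}]}}

```text
time_s: 34.5
eef_pos: [0.6116, -0.1043, 0.1005]
orientation: [0.0, 0.684, 0.73, 0.0]
contact_force: [0.4, -0.1, 1.6]
width: 0.0588
finger_force: 45.2
```

Emit:
{"name": "apply_moves", "arguments": {"moves": [{"fingers": 0.6,"offset": [0,0,0],"rot": [0,0,0]},{"fingers": 0.75,"offset": [0,0,0],"rot": [0,0,0]},{"fingers": 0.9,"offset": [0,0,0],"rot": [0,0,0]},{"fingers": 1,"offset": [0,0,0],"rot": [0,0,0]},{"fingers": 1,"offset": [0,0,0.02],"rot": [0,0,0]},{"fingers": 1,"offset": [0,0,0.06],"rot": [0,0,0]},{"fingers": 1,"offset": [0,0,0.11],"rot": [0,0,0]},{"fingers": 1,"offset": [0,0,0.16],"rot": [0,0,0]},{"fingers": 1,"offset": [-0.04,-0.04,0.19],"rot": [0,0,0]},{"fingers": 1,"offset": [-0.08,-0.08,0.19],"rot": [0,0,0]}]}}

```text
time_s: 35.75
eef_pos: [0.5317, -0.1862, 0.2943]
orientation: [0.003, 0.684, 0.73, 0.001]
contact_force: [-0.3, -1.4, 0.4]
width: 0.0853
finger_force: 0.0
```

Emit:
{"name": "apply_moves", "arguments": {"moves": [{"fingers": 0.7,"offset": [-0.01,-0.03,0.02],"rot": [0,0,0]},{"fingers": 0.4,"offset": [-0.02,-0.07,0.02],"rot": [0,0,0]},{"fingers": 0.1,"offset": [-0.04,-0.11,0.02],"rot": [0,0,0]},{"fingers": 0,"offset": [-0.055,-0.15,0.02],"rot": [0,0,0]},{"fingers": 0,"offset": [-0.063,-0.176,0.02],"rot": [0,0,0]},{"fingers": 0,"offset": [-0.063,-0.176,0.02],"rot": [0,0,0]},{"fingers": 0,"offset": [-0.063,-0.176,0],"rot": [0,0,0]},{"fingers": 0,"offset": [-0.063,-0.176,-0.02],"rot": [0,0,0]},{"fingers": 0,"offset": [-0.063,-0.176,-0.03],"rot": [0,0,0]},{"fingers": 0,"offset": [-0.063,-0.176,-0.03],"rot": [0,0,0]}]}}

```text
time_s: 37.0
eef_pos: [0.468, -0.3589, 0.2591]
orientation: [-0.001, 0.683, 0.73, -0.0]
contact_force: [0.9, 1.1, 0.0]
width: 0.0001
finger_force: 0.0
```

```bash
python3 - <<'E'
from h import *
shot('top','t9'); blobs('t9')
c=shot('scene','s9'); s=c['frame'][:,:,::-1]; a=s[90:345,170:400]
cv2.imwrite('pics/v9.png',cv2.convertScaleAbs(cv2.resize(a,(541,600),interpolation=2),alpha=1.5))
E
```

```text
t9 [265.6 184.8] [  20.     20.25 1233.5 ] [ 0.6164 -0.1066] [ 0.6145 -0.1057]
```

View pics/v9.png

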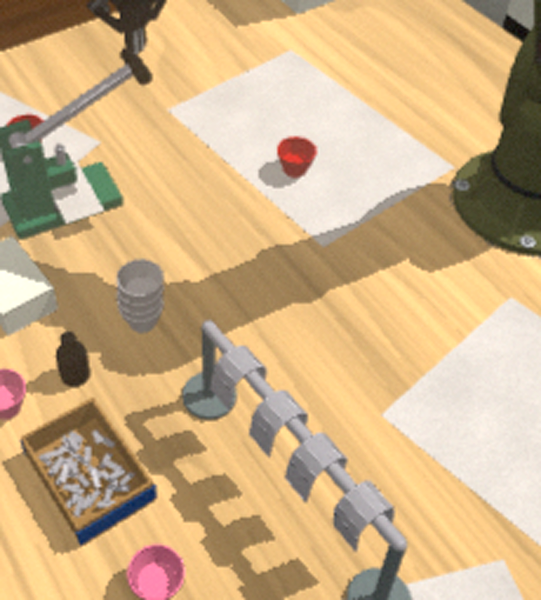

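Emit:
{"name": "apply_moves", "arguments": {"moves": [{"fingers": 0,"offset": [0,0,-0.015],"rot": [0,0,0]},{"fingers": 0,"offset": [-0.002,0,-0.03],"rot": [0,0,0]},{"fingers": 0,"offset": [-0.005,0.001,-0.045],"rot": [0,0,0]},{"fingers": 0,"offset": [-0.008,0.001,-0.06],"rot": [0,0,0]},{"fingers": 0,"offset": [-0.01,0.001,-0.075],"rot": [0,0,0]},{"fingers": 0,"offset": [-0.012,0.002,-0.09],"rot": [0,0,0]},{"fingers": 0,"offset": [-0.012,0.002,-0.1],"rot": [0,0,0]},{"fingers": 0,"offset": [-0.012,0.002,-0.11],"rot": [0,0,0]},{"fingers": 0,"offset": [-0.012,0.002,-0.115],"rot": [0,0,0]},{"fingers": 0,"offset": [-0.012,0.002,-0.115],"rot": [0,0,0]}]}}

```text
time_s: 38.35
eef_pos: [0.4562, -0.3584, 0.1453]
orientation: [0.0, 0.684, 0.73, -0.0]
contact_force: [-3.1, -2.1, 4.9]
width: 0.0001
finger_force: 2.7
```

Emit:
{"name": "apply_moves", "arguments": {"moves": [{"fingers": 0,"offset": [0,0,-0.003],"rot": [0,0,0]},{"fingers": 0,"offset": [0,0,-0.006],"rot": [0,0,0]},{"fingers": 0,"offset": [0,0,-0.008],"rot": [0,0,0]},{"fingers": 0,"offset": [0,0,-0.01],"rot": [0,0,0]},{"fingers": 0,"offset": [0,0,-0.01],"rot": [0,0,0]},{"fingers": 0,"offset": [0,0,-0.01],"rot": [0,0,0]},{"fingers": 0,"offset": [0,0,-0.01],"rot": [0,0,0]},{"fingers": 0,"offset": [0,0,-0.01],"rot": [0,0,0]},{"fingers": 0,"offset": [0,0,-0.01],"rot": [0,0,0]},{"fingers": 0,"offset": [0,0,-0.01],"rot": [0,0,0]}]}}

```text
time_s: 39.6
eef_pos: [0.4568, -0.3585, 0.1374]
orientation: [0.001, 0.684, 0.73, 0.001]
contact_force: [-4.8, 1.7, 16.8]
width: 0.0003
finger_force: 8.1
```

Emit:
{"name": "apply_moves", "arguments": {"moves": [{"fingers": 0,"offset": [0,0,0.02],"rot": [0,0,0]},{"fingers": 0,"offset": [0,0,0.04],"rot": [0,0,0]},{"fingers": 0,"offset": [0.004,0,0.06],"rot": [0,0,0]},{"fingers": 0,"offset": [0.008,0,0.08],"rot": [0,0,0]},{"fingers": 0,"offset": [0.012,0,0.1],"rot": [0,0,0]},{"fingers": 0,"offset": [0.012,0,0.12],"rot": [0,0,0]},{"fingers": 0,"offset": [0.012,0,0.15],"rot": [0,0,0]},{"fingers": 0,"offset": [0.012,0,0.18],"rot": [0,0,0]},{"fingers": 0,"offset": [0.012,0,0.2],"rot": [0,0,0]},{"fingers": 0,"offset": [0.012,0,0.2],"rot": [0,0,0]}]}}

```text
time_s: 40.85
eef_pos: [0.4685, -0.3581, 0.3364]
orientation: [0.001, 0.684, 0.73, 0.0]
contact_force: [0.5, 0.3, -0.3]
width: 0.0001
finger_force: 0.0
```

```bash
python3 - <<'E'
from h import *
shot('top','ta'); blobs('ta')
c=shot('scene','sa'); s=c['frame'][:,:,::-1]; a=s[90:345,170:400]
cv2.imwrite('pics/va.png',cv2.convertScaleAbs(cv2.resize(a,(541,600),interpolation=2),alpha=1.5))
E
```

```text
ta [265.5 184.8] [  20.25   20.25 1247.5 ] [ 0.6164 -0.1062] [ 0.6145 -0.1053]
```

View pics/va.png

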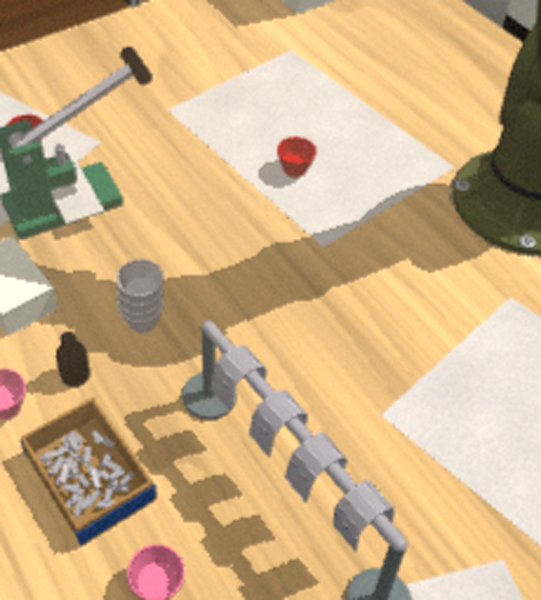

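The lever is back up with its handle at about (136,66), the four saddles hang on the bar, the four dishes stand stacked, and the arm is clear.

```bash
python3 -c "
from bench import hand_in
print(hand_in())"
```

```text
the job is handed in; nothing more can be done
None
```

I hung all four saddles on the rail, nested the four dishes in one upright stack, pressed the punch lever to its stop and let it come back up, then handed the job in at about 41 s; the hand-in gave no verdict.

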